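# Lock a mandrel into the jewellery coil winder

### The arm

A 6-joint arm with a two-finger parallel gripper is mounted at the origin on the work surface. World frame = base frame: x ahead of the robot, y to its left, z up, the work surface at z = 0. Lengths are in m, angles in degrees, forces in N, time in s.
With the tool pointing down it reaches from about 0.275 to 0.75 m from the base axis. Payload 10.2 kg.
Tool frame: the origin (TCP) lies at the very end of the fingers, on their centre line; the grasp point (between the pads) lies 19 mm behind it; z points along the fingers, y is the line along which they close (so a half turn about z gives the same grasp; the last joint's range is limited). The gripper opens to 85 mm and grips with 20 to 120 N. Pads are 22 mm wide; open, the fingers measure 114 mm over their backs; the gripper's body (76 mm by 85 mm) begins 54 mm behind the grasp point. The pads swing forward as they close: fully open they stand 13 mm farther back than shut.
Start: joints at [-79.549, 17.928, 85.812, -0, 76.261, -12.8], TCP at [0.207, -0.482, 0.231] pointing down, gripper open.
Joint ranges: [-168.41, 168.41], [-55.51, 124.54], [10.69, 146.95], [-70.63, 250.63], [1, 178], [-165.06, 165.06]. Speed limits (degrees/s): [136.94, 136.94, 172.46, 180, 180, 180].

### API

Orientations are given as a 3x3 rotation matrix whose columns are the frame's x, y, z axes.
In Python, from rig import monitor, imaging, ticket gives the robot as it stands.
- The arm moves only by the shell command python3 -m handwheel 'ROWS'. ROWS is JSON, a list of rows, each a list of 5 numbers: the shift along the tool's x, y, z in m, then the turn about the tool's z in rad, then the opening, from 0 (shut) to 1 (fully open). A call has exactly 10 rows; each row shifts and turns the commanded pose from where the row before left it, along the tool's axes as they then stand; what a row does not reach is not made up. A row lasts 1/8 s, in which the tool goes at most 62.5 mm and 10.7 degrees, less where a joint would pass 70% of its speed; a pose out of reach is approached as far as the arm can. A call with a gripper value outside its range is refused whole. The fingers move at their own pace and stop on an object; the grip force is fixed at half the most. Time passes only in rows, so rows that do not move let the fingers close, or fill a call up. It gives the time, the measured TCP pose, the force, the opening and the grip force at its end, in the units of the state.
- monitor.get_obs(): the state, without advancing time (a new reading comes with each control period).
- imaging.get_image(name): name is "scene" or "top" or "wrist"; returns a dict with "color" (420x560x3 uint8, red, green, blue), "K" (3x3 intrinsics, pixels), "cam_to_world" (4x4, takes a point from camera to world coordinates). Camera axes: x right, y down, z forward; pixel columns grow to the right and rows downward; lengths in m; the calibration is good to about 2 mm. A picture is of the moment at which its call begins. There is no depth.
- ticket.job_done(): hands the job in; it is judged then, once.
The state is a dict: "time_s": time; "q": joint angles; "joint_velocities": joint speeds; "effort": joint torques, N m; "eef_pos": TCP position; "eef_rot": TCP orientation; "contact_force": force on the tool from outside, world axes, zero at the start; "wrist_torque": the same for the moment, N m; "gripper_width": finger opening in m; "grip_force": force on a finger pad.
Only numpy, scipy, OpenCV 4.12 (cv2) and the standard library are available. Lean on these libraries where they do the work, as an engineer would, in place of code of your own. Each camera call takes 0.05 s, during which the arm holds its last target. There are 200 camera calls.

### The job

Fit the blue-handled mandrel to the coil winder: pull the red lock knob straight out until it clicks and stays out, slide the mandrel nose first through both bearing blocks from the side away from the knob until its collar is against the block, then push the knob fully in to lock it and let go. Leave the orange-handled mandrel in its rest and the pliers, glue gun and varnish bottle where they are, keep off the light bar above, and do not drop the mandrel.

Things in the scene. Friction and masses are not known exactly. Their poses are not given: they have to be found in the camera images.
- winder: Coil winder, bolted to the bench. Origin: centre of the underside of its grey base plate (130 x 170 x 12 mm in its x, y, z). Its two aluminium bearing blocks, A (-y) and B (+y), are each 44 mm wide in x, 22 mm thick in y and reach up to z = 112 mm; A spans y = -66 to -44 mm, B spans y = 44 to 66 mm. Their through bores, 13.5 mm across, are in line along y at x = 0, z = 90 mm. Fixed in an episode.
- bore_a (a point): Centre of the outer mouth of block A's bore, on its outer face (winder frame: 0, -66, 90 mm). The mandrel enters here and travels along the winder's +y; its collar comes to rest on this face. Axes as the winder's.
- bore_b (a point): Centre of block B's bore mouth, on its inner face (winder frame: 0, 44, 90 mm). Axes as the winder's.
- knob (a joint): Red push-pull lock knob on block B. 0 = pushed fully in (locked), 0.014 m = pulled out. It is bistable: a sprung over-centre detent holds it at either end and snaps it away from the middle, so it takes 6 to 8 N to pull or push. Pushed in, its steel pin (5 mm thick) bars the bore of block B, or stands in the mandrel's groove if the mandrel is fully home (within about 2 mm); pushed in with the mandrel not home, it stops on the shaft.
- knob_grip (a point): Middle of the knob's cap (cap 26 mm across, 20 mm tall along its axis, so its top is 10 mm above this point, below it a neck 18 mm across and 6 mm tall and then a sleeve 25 mm across at most). Moves with the knob. Its z axis is the way the knob is pulled: 40 degrees from vertical, leaning to the winder's -x, square to the bore axis; its y axis is the winder's y. With the knob in it lies 56 mm from the bore axis (winder frame: -36, 55, 133 mm).
- lamp_mid (a point): Centre of the white light bar (28 x 145 x 14 mm in the winder's x, y, z) fixed over the winder at winder frame (-20, 22, 232) mm, so that it bars the way straight down to the knob. Two 10 mm arms at winder y = -30 and 80 mm carry it: they stand at x = 58 mm and bend forward at the top. Must not be bumped (over 3 N).
- mandrel: The mandrel to fit, with the blue handle, about 0.1 kg. Origin: on its axis at the face of the collar that rests on the block; x axis runs along the shaft to the nose. Shaft 12 mm across and 144 mm long, the last 7 mm tapered to 7 mm across, with a groove 9 mm wide and 6 mm across, centred 121 mm from the origin. Collar 28 mm across, x = -5 to 0 mm. Blue handle 22 mm across, x = -75 to -5 mm. It starts level in the rest, its axis 40 mm above the bench.
- mandrel_tip (a point): End of the mandrel's nose, on its axis, 144 mm from its origin. Axes as the mandrel's.
- spare: The other mandrel, with the orange handle, same sizes but waisted to 8 mm in mid-shaft; it lies in the other slot of the rest, level. Origin and axes as the mandrel's. Leave it there.
- rest: Low wooden rest that carries both mandrels in V notches, side by side 75 mm apart, parallel to its x axis with noses to +x; origin at the centre of its underside. Base 110 x 135 mm, notch tops 46 mm high; the collars (mandrel origins) lie at x = -60 mm, the handles overhang freely beyond it. Which mandrel lies at y = +37.5 and which at y = -37.5 mm varies. Fixed in an episode.
- pliers: Red-handled pliers lying on the bench in front of the winder, 166 mm long, 13 mm high; origin at the pivot, jaws to +x. Do not disturb.
- glue_gun: White and orange glue gun lying on its side behind the winder, about 170 x 125 mm, 36 mm high; origin under the middle of its barrel, nozzle to +x. Do not disturb.
- varnish: Amber varnish bottle standing beside block B, 42 mm across, 125 mm tall; origin at the centre of its foot. Do not disturb.
There are look-alikes about, which are no part of the job. What is shaped like the mandrel but yellow is not meant. Of the things shaped like the winder, the grey one is meant.

How it is judged (in metres and radians):
On the way, in this order (a step that is already met when the one before it is completed fails the run):
1. the lock knob is pulled out to its detent (value of joint knob above 0.0115 m), for 0.2 s.
2. with the knob out, the mandrel's nose has passed through block A (value of joint knob above 0.0115 m and y of mandrel_tip in the frame of winder above -0.04 m and y of mandrel in the frame of winder below -0.1 m and angle between the x axis of mandrel and the y axis of winder, either way round below 0.12 rad and x of mandrel_tip in the frame of winder between -0.012 and 0.012 m and z of mandrel_tip in the frame of bore_a between -0.012 and 0.012 m), for 0.05 s.
3. with the knob out, the mandrel is through both blocks with its collar against block A (value of joint knob above 0.0115 m and distance between mandrel and bore_a below 0.004 m and angle between the x axis of mandrel and the y axis of winder, either way round below 0.05 rad), for 0.1 s.
4. the lock knob is pushed fully in with the mandrel home (value of joint knob below 0.002 m and distance between mandrel and bore_a below 0.004 m), for 0.2 s.
At the end, for the whole second after the job is handed in: Mandrel at rest through both blocks, collar face within 4 mm of block A's bore mouth, axis within 0.05 rad of the bores; knob in to within 2 mm; spare mandrel within 10 mm and pliers, glue gun and upright bottle within 15 mm of where they began (all of step 4 and angle between the x axis of mandrel and the y axis of winder, either way round below 0.05 rad and y of mandrel_tip in the frame of winder above 0.07 m and linear speed of mandrel below 0.02 m/s and distance of spare from where it was at the start of the episode below 0.01 m and distance of each of pliers, glue_gun, varnish from where it was at the start of the episode below 0.015 m and angle between varnish's own z axis and vertical below 0.2 rad); the robot touches nothing.
It fails at once if the light bar is bumped (over 3 N) (contact force between lamp and anything else above 3 N).
It fails at once if the mandrel is dropped onto the bench (height (world z) of mandrel below 0.022 m).
It fails at once if the orange-handled mandrel is moved from its place (over 10 mm) (distance of spare from where it was at the start of the episode above 0.01 m).
It fails at once if the pliers, glue gun or varnish bottle is pushed aside (over 15 mm) or tipped (distance of any of pliers, glue_gun, varnish from where it was at the start of the episode above 0.015 m or angle between varnish's own z axis and vertical above 0.3 rad).
It also fails if it takes over 67 s, if anything falls off the work surface, if the arm or the gripper's body presses on something with over 40 N, if the wrist force passes 120 N, or if a joint passes its speed limit or range.

## Working session

There is one attempt and no reset: what is moved stays moved. The work goes in short steps, Python scripts to look and compute and a shell command to move; the robot and the scene stay as the last step left them, time stands still between calls to the robot, and variables do not carry over. Pictures are saved under pics/ and viewed, at most 12 in all, crops included, and the job is handed in when it is done.

```bash
mkdir -p pics; cat > h.py <<'E'
import numpy as np, cv2, json
from rig import monitor, imaging, ticket
def snap(name,tag):
    d=imaging.get_image(name); np.savez(f'pics/{tag}.npz',c=d['color'],K=d['K'],T=d['cam_to_world'])
    cv2.imwrite(f'pics/{tag}.png',d['color'][...,::-1]); return d
def load(tag):
    z=np.load(f'pics/{tag}.npz'); return z['c'],np.array(z['K']),np.array(z['T'])
def ray(tag,u,v):
    c,K,T=load(tag); d=T[:3,:3]@np.linalg.inv(K)@[u,v,1]; return T[:3,3],d/np.linalg.norm(d)
def onz(tag,u,v,z):
    o,d=ray(tag,u,v); return o+d*(z-o[2])/d[2]
def proj(tag,P):
    c,K,T=load(tag); p=(np.atleast_2d(P)-T[:3,3])@T[:3,:3]; q=p@K.T; return q[:,:2]/q[:,2:]
E
python3 - <<'E'
from h import *
a=snap('scene','s0');b=snap('top','t0')
cv2.imwrite('pics/st0.png',cv2.resize(np.hstack([a['color'],b['color']])[...,::-1],(800,300),interpolation=cv2.INTER_AREA))
for d in(a,b): print(d['K'].round(1).tolist(),d['cam_to_world'].round(3).tolist())
print(monitor.get_obs())
E
```

```text
[[485.0, 0.0, 272.2], [0.0, 485.0, 217.9], [0.0, 0.0, 1.0]] [[0.379, 0.727, -0.573, 1.16], [0.926, -0.297, 0.235, -0.262], [0.001, -0.619, -0.785, 1.114], [0.0, 0.0, 0.0, 1.0]]
[[498.4, 0.0, 281.0], [0.0, 498.4, 206.4], [0.0, 0.0, 1.0]] [[-0.024, -0.989, 0.147, 0.255], [-1.0, 0.021, -0.022, 0.038], [0.019, -0.148, -0.989, 1.514], [0.0, 0.0, 0.0, 1.0]]
{'time_s': 0.1, 'q': array([-7.95511059e+01,  1.79555639e+01,  8.58479012e+01, -2.37257811e-04,
        7.62588372e+01, -1.28032129e+01]), 'joint_velocities': array([-0.03960182, -0.14336279, -0.13700627,  0.04819596,  0.03875072,
       -0.07198262]), 'effort': array([ 2.23590236e-03, -4.12898827e+01, -2.60141319e+01, -1.90261126e-04,
        3.10363692e-03,  7.88617513e-06]), 'eef_pos': array([ 0.20717898, -0.48216325,  0.23080985]), 'eef_rot': array([[ 9.18776328e-01,  3.94778442e-01, -2.01161066e-04],
       [ 3.94778422e-01, -9.18775737e-01,  1.06861766e-03],
       [ 2.37045310e-04, -1.06123466e-03, -9.99999409e-01]]), 'contact_force': array([ 0.54212443,  0.67575277, -0.2942103 ]), 'wrist_torque': array([ 0.05391238, -0.00530942,  0.07651867]), 'grip_force': 0.0, 'gripper_width': 0.08520729907581791}
```

View pics/t0.png

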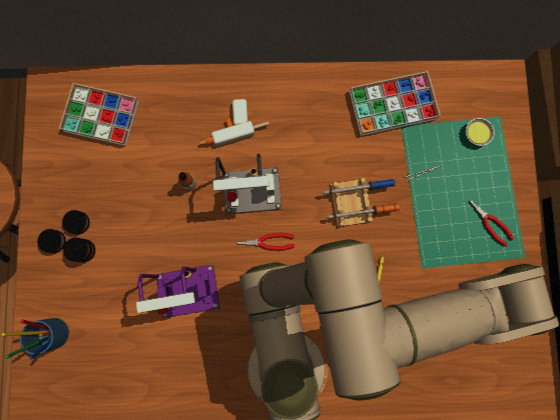

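View pics/s0.png

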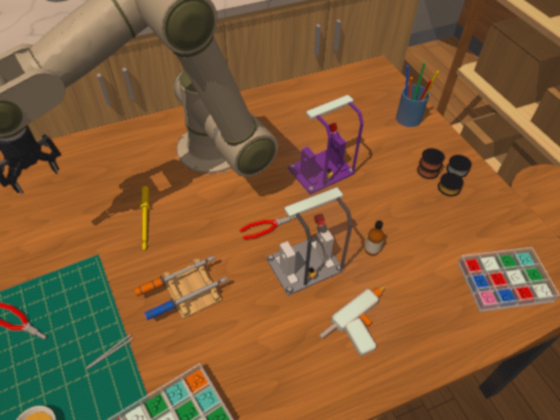

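Candidates for the mandrel in the top view are blue (383,184), orange (385,209) and yellow (380,268). Blue is the one named. For the winder they are grey (250,190) and purple (190,290), and grey is meant. I'll confirm both in one enlarged crop.

```bash
python3 - <<'E'
from h import *
c=load('t0')[0]; s=load('s0')[0]
def crop(c,x,y,w,h,W,H): return cv2.resize(c[y:y+h,x:x+w],(W,H),interpolation=cv2.INTER_CUBIC)
a=crop(c,170,145,120,90,400,300)   # x3.333
b=crop(c,310,160,120,90,400,300)
d=crop(s,250,180,120,90,400,300); e=crop(s,130,245,120,90,400,300)
cv2.imwrite('pics/crop0.png',np.vstack([np.hstack([a,b]),np.hstack([d,e])])[...,::-1])
E
```

```text
(no output)
```

View pics/crop0.png

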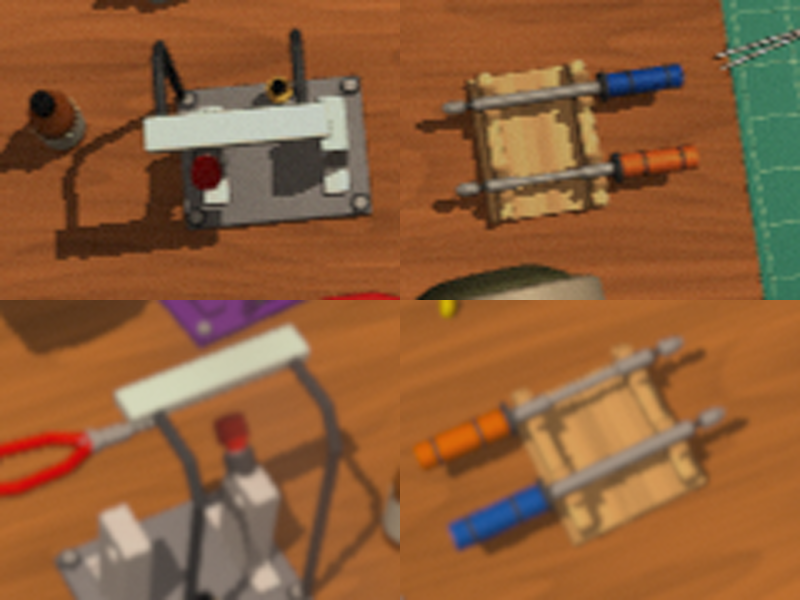

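```bash
cat >> h.py <<'E'
def Rz(a): return np.array([[np.cos(a),-np.sin(a),0],[np.sin(a),np.cos(a),0],[0,0,1]])
E
python3 - <<'E'
from h import *
from scipy.optimize import least_squares
k=.3
def T(u,v): return (170+u*k-.35,145+v*k-.35)
def S(u,v): return (250+u*k-.35,180+(v-300)*k-.35)
obs=[('t0',(-65,-85,12),T(371,214)),('t0',(65,-85,12),T(357,78)),('t0',(-65,85,12),T(187,228)),
('t0',(-34,94.5,239),T(147,151)),('t0',(-6,94.5,239),T(145,118)),('t0',(-34,-50.5,239),T(330,137)),('t0',(-42,55,141),T(207,170)),
('s0',(-6,-50.5,239),S(130,417)),('s0',(-6,94.5,239),S(308,350)),('s0',(-34,94.5,239),S(290,325)),('s0',(-34,-50.5,239),S(115,393)),
('s0',(-22,-66,112),S(100,517)),('s0',(-22,-44,112),S(128,507)),('s0',(22,-44,112),S(151,543)),('s0',(22,-66,112),S(122,555))]
def f(p): return np.concatenate([proj(t,Rz(p[2])@(np.array(P)/1000)+[p[0],p[1],0])[0]-uv for t,P,uv in obs])
r=least_squares(f,[.35,.1,0.05],loss='soft_l1'); print(r.x,np.degrees(r.x[2])); print(f(r.x).reshape(-1,2).round(1).tolist())
p=r.x; np.save('w.npy',p)
for n,q in dict(knob=(-36,55,133),knobout=(-45,55,144),bore_a=(0,-66,90),barL=(-34,94.5,225),barR=(-34,-50.5,225)).items(): print(n,(Rz(p[2])@(np.array(q)/1000)+[p[0],p[1],0]).round(4))
def Tr(u,v): return (310+(u-400)*k-.35,160+v*k-.35)
def Sr(u,v): return (130+(u-400)*k-.35,245+(v-300)*k-.35)
for n,a,b in (('tip',Tr(445,107),Sr(720,413)),('collar',Tr(604,90),Sr(548,492)),('end',Tr(684,75),Sr(455,533)),('spare_end',Tr(698,157),Sr(418,455)),('sp_tip',Tr(460,189),Sr(680,345))):
  print(n,onz('t0',*a,.04).round(4),onz('s0',*b,.04).round(4))
print('pliers',onz('t0',265,242,0),'glue',onz('t0',240,130,.02),'varn',onz('t0',170+50*k,145+125*k,.1), 'purple',onz('t0',185,295,.1))
E
```

```text
[0.53135134 0.09067021 0.05776561] 3.309725587523998
[[0.8, -0.1], [1.5, -0.9], [0.2, 0.1], [-0.2, -0.0], [-0.2, -0.7], [0.7, -0.1], [0.2, 2.3], [0.5, 0.1], [1.3, -0.2], [0.8, -0.6], [-0.4, -1.2], [-0.3, -0.9], [-0.9, -1.0], [0.1, 1.2], [0.9, 0.8]]
knob [0.4922 0.1435 0.133 ]
knobout [0.4833 0.143  0.144 ]
bore_a [0.5352 0.0248 0.09  ]
barL [0.492 0.183 0.225]
barR [0.5003 0.0383 0.225 ]
tip [ 0.5164 -0.1232  0.04  ] [ 0.515  -0.1256  0.04  ]
collar [ 0.5291 -0.2681  0.04  ] [ 0.5313 -0.2661  0.04  ]
end [ 0.5414 -0.3417  0.04  ] [ 0.5382 -0.3377  0.04  ]
spare_end [ 0.466 -0.35   0.04 ] [ 0.4637 -0.3487  0.04  ]
sp_tip [ 0.4416 -0.134   0.04  ] [ 0.4437 -0.1348  0.04  ]
pliers [0.37223533 0.05507144 0.        ] glue [0.71953147 0.12550658 0.02      ] varn [0.54113789 0.28084257 0.1       ] purple [0.22189689 0.27951119 0.1       ]
```

```bash
python3 - <<'E'
import numpy as np
h=-66.7
for i in range(10):
    y=np.radians(h); ty=np.array([np.cos(y),np.sin(y)]); tx=np.array([-ty[1],ty[0]]) # check: z down -> x = y x z
    d=np.array([.04,.045]); print(round(d@tx,3),round(d@ty,3)); h+=7.0
E
```

```text
0.055 -0.026
0.057 -0.019
0.059 -0.012
0.06 -0.004
0.06 0.003
0.059 0.01
0.058 0.018
0.055 0.024
0.052 0.031
0.047 0.037
```

```bash
python3 -m handwheel '[[0.055,-0.026,-0.015,-0.122,1],[0.057,-0.019,-0.015,-0.122,1],[0.059,-0.012,-0.015,-0.122,1],[0.06,-0.004,-0.015,-0.122,1],[0.06,0.003,-0.015,-0.122,1],[0.059,0.01,-0.015,-0.122,1],[0.058,0.018,-0.015,-0.122,1],[0.055,0.024,-0.015,-0.122,1],[0.052,0.031,-0.015,-0.122,1],[0.047,0.037,-0.015,-0.122,1]]'; python3 -c "
from h import *
print(monitor.get_obs()['q'].round(1))"
```

```text
time_s: 1.35
eef_pos: [0.608, -0.0305, 0.3815]
eef_rot: [[-0.059, 0.998, -0.0], [0.998, 0.059, -0.0], [-0.0, -0.0, -1.0]]
contact_force: [0.4, -1.2, 1.1]
gripper_width: 0.0853
grip_force: 0.0
[-13.9  27.2  50.7  -0.  102.1 -17.3]
```

```bash
python3 -m handwheel '[[0.03,0.045,-0.01,0,1],[0.03,0.045,-0.01,0,1],[0.03,0.045,-0.01,0,1],[0.03,0.045,-0.01,0,1],[0.03,0.045,-0.01,0,1],[0.03,0.045,-0.01,0,1],[0,0.06,0,0,1],[0,0.06,0,0,1],[0,0.06,0,0,1],[0,0.06,0,0,1]]'; python3 -c "
from h import *
print(monitor.get_obs()['q'].round(1))"
```

```text
time_s: 2.6
eef_pos: [0.801, 0.1208, 0.3102]
eef_rot: [[-0.057, 0.977, 0.205], [0.998, 0.052, 0.031], [0.02, 0.206, -0.978]]
contact_force: [-0.0, 0.2, 0.5]
gripper_width: 0.0852
grip_force: 0.0
[ -0.3  56.6  10.8   1.9 100.8  -2.9]
```

The unreachable pose tilts the tool outward, which is what I need to get under the light bar. I'll keep pushing.

```bash
python3 -m handwheel '[[0,0.06,-0.01,0,1],[0,0.06,-0.01,0,1],[0,0.06,-0.01,0,1],[0,0.06,-0.01,0,1],[0,0.06,-0.01,0,1],[0,0.06,-0.01,0,1],[0,0.06,-0.01,0,1],[0,0.06,-0.01,0,1],[0,0.06,-0.01,0,1],[0,0.06,-0.01,0,1]]'; python3 -c "
from h import *
print(monitor.get_obs()['q'].round(1))"
```

```text
time_s: 3.85
eef_pos: [0.8645, 0.0881, 0.3859]
eef_rot: [[-0.065, 0.852, 0.52], [0.997, 0.034, 0.069], [0.041, 0.523, -0.852]]
contact_force: [0.2, 0.5, -0.1]
gripper_width: 0.0857
grip_force: 0.0
[-3.6 53.2 10.7  5.8 84.9 -5.6]
```

```bash
python3 -m handwheel '[[0,0.06,-0.01,0,1],[0,0.06,-0.01,0,1],[0,0.06,-0.01,0,1],[0,0.06,-0.01,0,1],[0.011,-0.038,-0.032,0,1],[0.011,-0.038,-0.032,0,1],[0.011,-0.038,-0.032,0,1],[0.011,-0.038,-0.032,0,1],[0.011,-0.038,-0.032,0,1],[0.011,-0.038,-0.032,0,1]]'; python3 - <<'E'
from h import *
o=monitor.get_obs(); print(o['q'].round(1)); p,R=o['eef_pos'],o['eef_rot']; print(R.round(3).tolist())
w=np.load('w.npy'); W=Rz(w[2])
a=W@[-.643,0,.766]; print('angle z vs -a',np.degrees(np.arccos(-a@R[:,2])))
k=W@[-.036,.055,.133]+[w[0],w[1],0]
print('axis yp in winder',(W.T@R).round(3).tolist()); print('knob in tool',R.T@(k-p))
E
```

```text
time_s: 5.1
eef_pos: [0.588, 0.1197, 0.461]
eef_rot: [[-0.068, 0.775, 0.628], [0.997, 0.024, 0.078], [0.046, 0.632, -0.774]]
contact_force: [0.6, 0.9, 1.8]
gripper_width: 0.0853
grip_force: 0.0
[-2.2  3.2 78.5  6.8 59.6 -6.6]
[[-0.068, 0.775, 0.628], [0.997, 0.024, 0.078], [0.046, 0.632, -0.774]]
angle z vs -a 2.3924607937592697
axis yp in winder [[-0.011, 0.775, 0.632], [0.999, -0.021, 0.042], [0.046, 0.632, -0.774]]
knob in tool [ 0.01529769 -0.28081935  0.19556686]
```

```bash
python3 -m handwheel '[[0.003,-0.056,0,0,0.6],[0.003,-0.056,0,0,0.6],[0.003,-0.056,0,0,0.6],[0.003,-0.056,0,0,0.6],[0.003,-0.056,0,0,0.6],[0,0,0.04,0,0.6],[0,0,0.04,0,0.6],[0,0,0.01,0,0.6],[0,0,0,0,0.6],[0,0,0,0,0.6]]'; python3 - <<'E'
from h import *
d=snap('wrist','w1'); o=monitor.get_obs(); print(o['q'].round(1)); p,R=o['eef_pos'],o['eef_rot']
w=np.load('w.npy'); W=Rz(w[2]); t=[w[0],w[1],0]
k=W@[-.036,.055,.133]+t; print('knob in tool',R.T@(k-p)); 
print('knob px',proj('w1',k), 'captop',proj('w1',W@[-.0424,.055,.1407]+t)); T=d['cam_to_world']; print((R.T@T[:3,:3]).round(2).tolist(),R.T@(T[:3,3]-p))
E
```

```text
time_s: 6.35
eef_pos: [0.428, 0.1347, 0.2159]
eef_rot: [[-0.068, 0.775, 0.628], [0.997, 0.024, 0.078], [0.045, 0.632, -0.774]]
contact_force: [0.5, -0.5, 0.1]
gripper_width: 0.0511
grip_force: 0.0
[ -0.3  -8.5 126.7  12.   23.3 -12.7]
knob in tool [ 0.00061224 -0.00238389  0.10518549]
knob px [[275.09930514 209.99840791]] captop [[274.83266284 213.67389109]]
[[0.0, -0.95, -0.3], [1.0, 0.0, 0.0], [0.0, -0.3, 0.95]] [ 7.83170525e-02  3.55705143e-05 -1.42393060e-01]
```

View pics/w1.png

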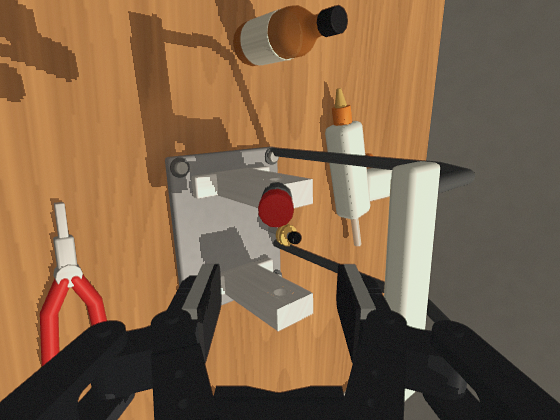

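The cap top is at about (275,210), within 2 mm of the prediction. I'll turn a quarter so the finger linkage closes along the bar and stays away from it.

```bash
python3 -m handwheel '[[0,0,0,-0.1745,0.6],[0,0,0,-0.1745,0.6],[0,0,0,-0.1745,0.6],[0,0,0,-0.1745,0.6],[0,0,0,-0.1745,0.6],[0,0,0,-0.1745,0.6],[0,0,0,-0.1745,0.6],[0,0,0,-0.1745,0.6],[0,0,0,-0.1745,0.6],[0.002,0.002,0.02,0,0.6]]'; python3 - <<'E'
from h import *
o=monitor.get_obs(); p,R=o['eef_pos'],o['eef_rot']; print(o['q'].round(1))
w=np.load('w.npy'); W=Rz(w[2]); t=[w[0],w[1],0]
k=W@[-.036,.055,.133]+t; print('knob in tool',R.T@(k-p)); a=W@[-.643,0,.766]; print('a in tool',R.T@a)
E
```

```text
time_s: 7.65
eef_pos: [0.4394, 0.1382, 0.1999]
eef_rot: [[-0.773, -0.07, 0.63], [-0.026, 0.997, 0.078], [-0.634, 0.044, -0.772]]
contact_force: [0.2, -0.4, -0.9]
gripper_width: 0.0513
grip_force: 0.0
[   0.4   -5.1  126.7   12.7   19.6 -103.2]
knob in tool [ 0.00141249 -0.00135959  0.08540164]
a in tool [ 0.01193838  0.04152104 -0.99916889]
```

```bash
python3 -m handwheel '[[0.001,0,0.031,0,0.6],[0,0,0.031,0,0.6],[0,0,0.02,0,0.6],[0,0,0.012,0,0.6],[0,0,0,0,0.6],[0,0,0,0,0.1],[0,0,0,0,0.1],[0,0,0,0,0.1],[0,0,0,0,0.1],[0,0,0,0,0.1]]'
```

```text
time_s: 8.9
eef_pos: [0.4969, 0.1448, 0.1256]
eef_rot: [[-0.775, -0.067, 0.629], [-0.024, 0.997, 0.077], [-0.632, 0.045, -0.774]]
contact_force: [-11.0, -10.2, 10.8]
gripper_width: 0.0241
grip_force: 58.1
```

```bash
python3 -m handwheel '[[0,0,-0.003,0,0.1],[0,0,-0.003,0,0.1],[0,0,-0.003,0,0.1],[0,0,-0.003,0,0.1],[0,0,-0.003,0,0.1],[0,0,-0.002,0,0.1],[0,0,0,0,0.1],[0,0,0,0,0.1],[0,0,0,0,0.1],[0,0,0,0,0.1]]'; python3 - <<'E'
from h import *
o=monitor.get_obs(); p,R=o['eef_pos'],o['eef_rot']
print(p.round(4), np.linalg.norm(p-[.4969,.1448,.1256]), o['contact_force'],R.T@o['contact_force'],o['gripper_width'])
E
```

```text
time_s: 10.15
eef_pos: [0.4872, 0.1439, 0.1369]
eef_rot: [[-0.777, -0.067, 0.626], [-0.023, 0.997, 0.077], [-0.629, 0.045, -0.776]]
contact_force: [33.7, 6.4, -33.3]
gripper_width: 0.0235
grip_force: 64.4
[0.4872 0.1439 0.1369] 0.014891042705793044 [ 33.70217634   6.35949826 -33.31783643] [-5.35691971  2.56725628 47.44545014] 0.023474902042711174
```

```bash
python3 -m handwheel '[[0,0,0.001,0,0.1],[0,0,0,0,0.6],[0,0,0,0,0.6],[0,0,0,0,0.6],[0,0,0,0,0.6],[0,0,-0.02,0,0.6],[0,0,-0.03,0,0.6],[0,0,-0.045,0,0.6],[0,0,-0.02,0,0.6],[0,0,0,0,0.6]]'; python3 - <<'E'
from h import *
d=snap('wrist','w2'); o=monitor.get_obs(); p,R=o['eef_pos'],o['eef_rot']
w=np.load('w.npy'); W=Rz(w[2]); t=np.array([w[0],w[1],0]); a=W@[-.643,0,.766]
k=W@[-.036,.055,.133]+t
for s in(0,.014): print(s,[proj('w2',k+a*(s+.01)+13e-3*e).round(0).tolist()[0] for e in (R[:,0],-R[:,0],R[:,1],-R[:,1])])
c=d['color'].astype(int); m=(c[...,0]>90)&(c[...,1]<40)&(c[...,2]<40); m[:,:120]=0
n,l,st,ce=cv2.connectedComponentsWithStats(m.astype(np.uint8)); i=np.argsort(-st[1:,4])[:3]+1; print(st[i],ce[i])
print(p,o['contact_force'],o['q'].round(1))
E
```

```text
time_s: 11.4
eef_pos: [0.4149, 0.1353, 0.2272]
eef_rot: [[-0.774, -0.068, 0.629], [-0.024, 0.997, 0.078], [-0.632, 0.045, -0.773]]
contact_force: [1.0, -0.5, 0.9]
gripper_width: 0.0513
grip_force: 0.0
0 [[275.0, 190.0], [275.0, 223.0], [293.0, 207.0], [258.0, 207.0]]
0.014 [[276.0, 195.0], [276.0, 229.0], [294.0, 212.0], [258.0, 212.0]]
[[261 190  35  37 567]
 [491 258   2   2   3]
 [490 244   1   2   2]] [[278.41622575 210.15520282]
 [491.66666667 258.66666667]
 [490.         244.5       ]]
[0.41504993 0.13530189 0.22620497] [-0.58924065 -0.20326354  0.31608116] [  -0.2  -11.4  127.1   10.7   25.7 -101.2]
```

Knob is out: it travelled 14.9 mm to a hard stop. At a 40° tilt the finger linkage would foul the spare's handle, so I'll turn back and use the inner reach limit to untilt.

```bash
python3 -m handwheel '[[0,0,-0.01,0.1745,0.4],[0,0,-0.01,0.1745,0.4],[0,0,0,0.1745,0.4],[0,0,0,0.1745,0.4],[0,0,0,0.1745,0.4],[0,0,0,0.1745,0.4],[0,0,0,0.1745,0.4],[0,0,0,0.1745,0.4],[0,0,0,0.1745,0.4],[0,-0.039,-0.031,0,0.4]]'; python3 -m handwheel '[[0,-0.039,-0.031,0,0.4],[0,-0.039,-0.031,0,0.4],[0,-0.039,-0.031,0,0.4],[0,-0.039,-0.031,0,0.4],[0,-0.05,0,0,0.4],[0,-0.05,0,0,0.4],[0,-0.05,0,0,0.4],[0,-0.05,0,0,0.4],[0,0,0,0,0.4],[0,0,0,0,0.4]]';  python3 -c "
from h import *
snap('scene','s1')
print(monitor.get_obs()['q'].round(1))
for t in('s0','s1'):
  c=load(t)[0].astype(int)[200:250,300:340]; m=(c[...,0]>90)&(c[...,1]<60)&(c[...,2]<60); y,x=np.nonzero(m); print(t,x.mean()+300,y.mean()+200,m.sum())
w=np.load('w.npy'); W=Rz(w[2]); t=np.array([w[0],w[1],0])
print(proj('s0',[W@[-.036,.055,.133]+t,W@[-.045,.055,.144]+t]))
"
```

```text
time_s: 12.7
eef_pos: [0.3535, 0.1302, 0.2393]
eef_rot: [[-0.066, 0.78, 0.623], [0.997, 0.022, 0.078], [0.047, 0.626, -0.778]]
contact_force: [-0.5, -0.6, 0.9]
gripper_width: 0.0341
grip_force: 0.0
time_s: 13.95
eef_pos: [0.0942, 0.1439, 0.1783]
eef_rot: [[-0.034, 0.837, 0.546], [0.999, 0.013, 0.042], [0.028, 0.547, -0.837]]
contact_force: [0.2, -0.1, -0.4]
gripper_width: 0.0343
grip_force: 0.0
[ 52.9 -42.8 146.4 -29.5  56.7  63.7]
s0 319.0731707317073 219.3292682926829 82
s1 317.4871794871795 214.75641025641025 78
[[319.30689168 218.53729556]
 [317.93623221 213.3968762 ]]
```

```bash
python3 -m handwheel '[[0,0.05,-0.021,0,0.4],[0,0.05,-0.021,0,0.4],[0,0.05,-0.021,0,0.4],[0,0.05,-0.021,0,0.4],[0,0.05,0.033,0,0.4],[0,0.05,0.033,0,0.4],[0,0.05,0.033,0,0.4],[0,0.05,0.033,0,0.4],[0,0.05,0.033,0,0.4],[0,0.05,0.033,0,0.4]]';  python3 -c "
from h import *
print(monitor.get_obs()['q'].round(1))
"
```

```text
time_s: 15.25
eef_pos: [0.5628, 0.1484, 0.3279]
eef_rot: [[-0.02, 0.841, 0.541], [0.999, 0.002, 0.034], [0.028, 0.541, -0.84]]
contact_force: [-0.2, 1.1, 0.3]
gripper_width: 0.0342
grip_force: 0.0
[ 3.1  5.7 92.5  0.4 49.   2.2]
```

```bash
python3 -m handwheel '[[0.002,0.051,0.033,0,0.4],[0.002,0.051,0.033,0,0.4],[0.002,0.051,0.033,0,0.4],[0.002,0.051,0.033,0,0.4],[0.002,0.051,0.033,0,0.4],[0.002,0.051,0.033,0,0.4],[0,-0.025,0.053,0,0.4],[0,-0.032,0.05,0,0.4],[0,-0.032,0.05,0,0.4],[0,-0.032,0.05,0,0.4]]';  python3 -c "
from h import *
print(monitor.get_obs()['q'].round(1))
"
```

```text
time_s: 16.5
eef_pos: [0.8939, 0.1704, 0.0868]
eef_rot: [[-0.021, 0.837, 0.548], [0.999, 0.002, 0.036], [0.029, 0.548, -0.836]]
contact_force: [1.6, 0.3, 1.0]
gripper_width: 0.0342
grip_force: 0.0
[ 3.4 60.2 41.5  0.3 45.   2.5]
```

```bash
python3 - <<'E'
from h import *
d=snap('wrist','w3'); o=monitor.get_obs(); p,R=o['eef_pos'],o['eef_rot']
c=d['color'].copy()
# grid of tool points in x=+0.011 plane (front edge of pads)
for y in (-.06,-.05,-.04,-.03,.03,.04,.05,.06):
  for z in (0,-.02,-.03,-.04,-.05,-.06):
    u,v=proj('w3',p+R@[0.011,y,z])[0]
    if 0<=u<560 and 0<=v<420: cv2.circle(c,(int(u),int(v)),2,(255,0,0) if abs(y)==.05 else (0,255,0),-1); 
    if y==.06 and v<420: cv2.putText(c,str(int(z*1000)),(int(u)+8,int(v)+4),0,.4,(255,255,0),1)
cv2.imwrite('pics/w3g.png',c[...,::-1])
E
```

```text
(no output)
```

View pics/w3g.png

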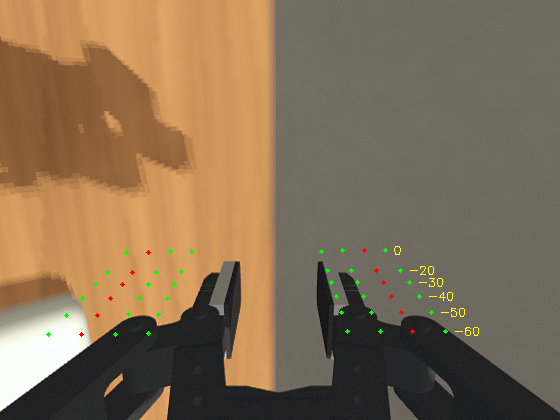

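At 34 mm opening the fingers stay within about 42 mm of the axis near the pads and 55 mm at the knuckles. With only the fingertips around the handle, the spare clears at this 33° tilt, so I'm going to the mandrel as is.

```bash
python3 -m handwheel '[[-0.033,-0.0075,-0.05,0,0.4],[-0.033,-0.0075,-0.05,0,0.4],[-0.033,-0.0075,-0.05,0,0.4],[-0.033,-0.0075,-0.05,0,0.4],[-0.046,-0.0335,-0.0236,0,0.4],[-0.046,-0.0335,-0.0236,0,0.4],[-0.046,-0.0335,-0.0236,0,0.4],[-0.046,-0.0335,-0.0236,0,0.4],[-0.046,-0.0335,-0.0236,0,0.4],[-0.022,-0.026,0.006,-0.085,0.4]]'; python3 - <<'E'
from h import *
o=monitor.get_obs(); p,R=o['eef_pos'],o['eef_rot']; print(o['q'].round(1))
S=np.array([.534,-.309,.04])-.13*R[:,2]; print('to S in tool',R.T@(S-p), S)
E
```

```text
time_s: 17.8
eef_pos: [0.543, -0.2263, 0.2184]
eef_rot: [[-0.093, 0.83, 0.551], [0.995, 0.09, 0.031], [-0.024, 0.551, -0.834]]
contact_force: [0.3, 0.0, 0.5]
gripper_width: 0.034
grip_force: 0.0
[-44.7  13.6 100.3  33.7  47.5 -69.5]
to S in tool [-0.07725418 -0.11322292  0.01125328] [ 0.4624151  -0.31306501  0.14843928]
```

```bash
python3 -m handwheel '[[-0.026,-0.038,0.003,0,0.4],[-0.026,-0.038,0.004,0,0.4],[-0.025,-0.037,0.004,0,0.4],[0,0,0,0,0.4],[0,0,0,0,0.4],[0,0,0,0,0.4],[0,0,0,0,0.4],[0,0,0,0,0.4],[0,0,0,0,0.4],[0,0,0,0,0.4]]'; python3 - <<'E'
from h import *
d=snap('wrist','w4'); o=monitor.get_obs(); p,R=o['eef_pos'],o['eef_rot']; print(o['q'].round(1))
O=np.array([.530,-.267,.04]);u=np.array([-.1012,.9949,0])
for s in(-.075,-.042,-.005,0.03,.144): print(s,proj('w4',O+s*u).round(0),R.T@(O+s*u-p))
E
```

```text
time_s: 19.05
eef_pos: [0.4648, -0.3059, 0.1453]
eef_rot: [[-0.098, 0.832, 0.546], [0.995, 0.091, 0.04], [-0.016, 0.547, -0.837]]
contact_force: [-0.3, 0.3, 0.5]
gripper_width: 0.0341
grip_force: 0.0
[-59.   18.  107.   41.9  47.  -92.1]
-0.075 [[278. 250.]] [-0.04096523 -0.00014681  0.12639712]
-0.042 [[278. 212.]] [-7.96867935e-03  6.84523980e-05  1.25892178e-01]
-0.005 [[279. 167.]] [0.02902745 0.00030981 0.12532603]
0.03 [[279. 119.]] [0.06402379 0.00053812 0.12479048]
0.144 [[280. -67.]] [0.17801186 0.00128176 0.12304611]
```

View pics/w4.png

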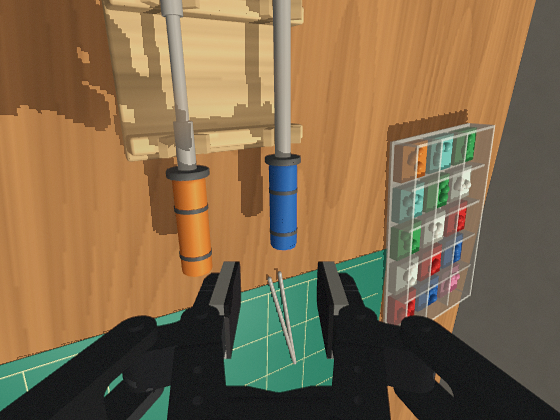

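The view shows the blue handle centred at u≈284, about 2.7 mm toward +y of prediction, with the collar at v≈160, about 4 mm further along. The orange handle is 95 px to the left. Going in.

```bash
python3 -m handwheel '[[-0.008,0.003,0.04,0,0.4],[0,0,0.04,0,0.4],[0,0,0.03,0,0.4],[0,0,0.015,0,0.4],[0,0,0.008,0,0.4],[0,0,0,0,0.4],[0,0,0,0,0.1],[0,0,0,0,0.1],[0,0,0,0,0.1],[0,0,0,0,0.1]]'
```

```text
time_s: 20.35
eef_pos: [0.5406, -0.3088, 0.0361]
eef_rot: [[-0.098, 0.832, 0.546], [0.995, 0.091, 0.039], [-0.017, 0.547, -0.837]]
contact_force: [-0.8, -0.5, 2.6]
gripper_width: 0.0193
grip_force: 59.7
```

```bash
python3 -m handwheel '[[0,0.0055,-0.0084,0,0.1],[0,0.0055,-0.0084,0,0.1],[0,0.0055,-0.0084,0,0.1],[0,0.0055,-0.0084,0,0.1],[0,0.0055,-0.0084,0,0.1],[0,0,0,0.025,0.1],[0,0,0,0.025,0.1],[0,0,0,0,0.1],[0,0,0,0,0.1],[0,0,0,0,0.1]]'
python3 - <<'E'
from h import *
snap('scene','s2');snap('top','t2'); o=monitor.get_obs(); p,R=o['eef_pos'],o['eef_rot']
w=np.load('w.npy'); W=Rz(w[2]); t=np.array([w[0],w[1],0])
# assumed mandrel axis: before turn heading ~95.8 level; in tool frame
h=np.radians(95.8); u0=np.array([np.cos(h),np.sin(h),0]); R0=np.array([[-0.098,.832,.546],[.995,.091,.039],[-.017,.547,-.837]])
u=R@R0.T@u0; print('u',u,'in winder',W.T@u)
g=p+R@[0,0,-.0047]; O=g+.046*u; tip=O+.144*u; print('O',O,'tip',tip,'winder',W.T@(O-t),W.T@(tip-t))
ims=[]
for tag in('t2','s2'):
  q=proj(tag,[tip,O]); print(tag,q)
  c=load(tag)[0]; m=q.mean(0).astype(int); x,y=m-[50,37]; x=max(0,min(x,460)); y=max(0,min(y,345)); print('crop',x,y); ims.append(cv2.resize(c[y:y+75,x:x+100],(400,300),interpolation=cv2.INTER_CUBIC))
cv2.imwrite('pics/c2.png',np.hstack(ims)[...,::-1])
E
```

```text
time_s: 21.6
eef_pos: [0.5404, -0.3075, 0.0857]
eef_rot: [[-0.056, 0.836, 0.545], [0.998, 0.041, 0.04], [0.011, 0.547, -0.837]]
contact_force: [0.3, 0.3, -1.7]
gripper_width: 0.0194
grip_force: 59.5
u [-0.05997439  0.99776564  0.02821942] in winder [-0.00226986  0.99956393  0.02821942]
O [ 0.53516611 -0.26182498  0.09101949] tip [ 0.52652979 -0.11814673  0.09508309] winder [-0.01654238 -0.35212748  0.09101949] [-0.01686924 -0.20819027  0.09508309]
t2 [[323.22482314 185.01692269]
 [372.05753184 181.38437975]]
crop 297 146
s2 [[228.38985475 269.64784221]
 [172.83997303 292.71206286]]
crop 150 244
```

View pics/c2.png

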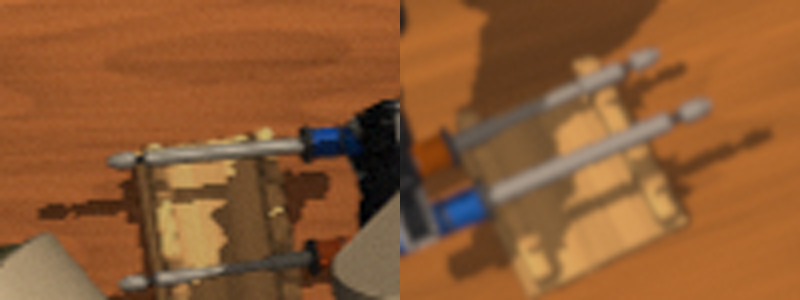

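The tip and collar pixels agree with prediction to about 1 px. Moving to just before block A.

```bash
python3 -m handwheel '[[0.025,0.0021,0.0029,0,0.1],[0.025,0.0021,0.0029,0,0.1],[0.025,0.0021,0.0029,0,0.1],[0.025,0.0021,0.0029,0,0.1],[0.025,0.0021,0.0029,0,0.1],[0,0,0,0,0.1],[0,0,0,0,0.1],[0,0,0,0,0.1],[0,0,0,0,0.1],[0,0,0,0,0.1]]'
cat > m.py <<'E'
from h import *
o=monitor.get_obs(); p,R=o['eef_pos'],o['eef_rot']
w=np.load('w.npy'); W=Rz(w[2]); t=np.array([w[0],w[1],0])
h=np.radians(95.8); u0=np.array([np.cos(h),np.sin(h),0]); R0=np.array([[-0.098,.832,.546],[.995,.091,.039],[-.017,.547,-.837]])
u=R@R0.T@u0; O=p+R@[0,0,-.0047]+.044*u; tip=O+.144*u
print('u_w',(W.T@u).round(4),'O_w',(W.T@(O-t)).round(4),'tip_w',(W.T@(tip-t)).round(4),'F_w',(W.T@o['contact_force']).round(1),'t',o['time_s'],'gw',o['gripper_width'].round(4))
print('winder axes in tool',(R.T@W).round(3).tolist())
E
python3 - <<'E'
from m import *
snap('scene','s3');snap('top','t3'); ims=[]
for tag,(cx,cy) in (('t3',(285,190)),('s3',(285,245))):
  print(tag,proj(tag,[tip,O,W@[0,-.066,.09]+t, W@[-.022,-.066,.112]+t,W@[.022,-.066,.112]+t]).round(1).tolist())
  c=load(tag)[0]; x,y=cx-40,cy-45; ims.append(cv2.resize(c[y:y+90,x:x+80],(400,450),interpolation=cv2.INTER_CUBIC)); print(x,y)
cv2.imwrite('pics/c3.png',np.hstack(ims)[...,::-1])
E
```

```text
time_s: 22.95
eef_pos: [0.5501, -0.182, 0.0808]
eef_rot: [[-0.056, 0.836, 0.546], [0.998, 0.041, 0.04], [0.011, 0.547, -0.837]]
contact_force: [0.3, 0.7, -0.5]
gripper_width: 0.0195
grip_force: 59.5Traceback (most recent call last):
  File "<stdin>", line 1, in <module>
  File "m.py", line 6, in <module>
    print('u_w',(W.T@u).round(4),'O_w',(W.T@(O-t)).round(4),'tip_w',(W.T@(tip-t)).round(4),'F_w',(W.T@o['contact_force']).round(1),'t',o['time_s'],'gw',o['gripper_width'].round(4))
                                                                                                                                                        ^^^^^^^^^^^^^^^^^^^^^^^^
AttributeError: 'float' object has no attribute 'round'
```

```bash
sed -i "s/o\['gripper_width'\].round(4)/o['gripper_width']/" m.py
python3 - <<'E'
from m import *
snap('scene','s3');snap('top','t3'); ims=[]
for tag,(cx,cy) in (('t3',(285,190)),('s3',(285,245))):
  print(tag,proj(tag,[tip,O,W@[0,-.066,.09]+t, W@[-.022,-.066,.112]+t,W@[.022,-.066,.112]+t]).round(1).tolist())
  c=load(tag)[0]; x,y=cx-40,cy-45; ims.append(cv2.resize(c[y:y+90,x:x+80],(400,450),interpolation=cv2.INTER_CUBIC)); print(x,y)
cv2.imwrite('pics/c3.png',np.hstack(ims)[...,::-1])
E
```

```text
u_w [-0.0018  0.9996  0.0281] O_w [ 0.0003 -0.2294  0.086 ] tip_w [ 0.     -0.0855  0.0901] F_w [ 0.3  0.7 -0.5] t 22.95 gw 0.019453495254500273
winder axes in tool [[0.002, 1.0, 0.011], [0.837, -0.007, 0.547], [0.547, 0.008, -0.837]]
t3 [[280.6, 182.9], [329.6, 179.3], [273.9, 183.4], [274.6, 189.5], [273.4, 174.4]]
245 145
s3 [[276.1, 258.0], [223.3, 280.2], [283.1, 255.3], [279.3, 243.8], [287.2, 257.0]]
245 200
```

View pics/c3.png

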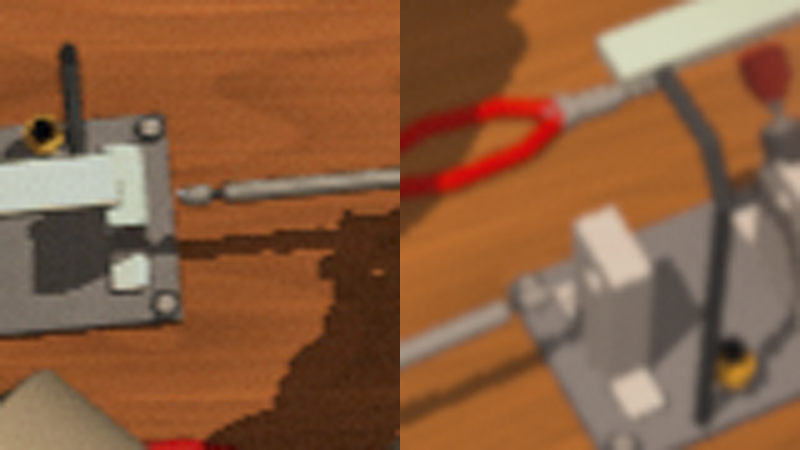

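The nose sits at about (280.4,183.8) in the top view, roughly 1–2 mm toward -x of the bore line. I'll nudge it +1.2 mm in x and enter slowly, watching the forces.

```bash
python3 -m handwheel '[[0.004,0.001,0.0007,0,0.1],[0.005,0,0,0,0.1],[0.005,0,0,0,0.1],[0.004,0,0,0,0.1],[0.004,0,0,0,0.1],[0.004,0,0,0,0.1],[0.003,0,0,0,0.1],[0.003,0,0,0,0.1],[0,0,0,0,0.1],[0,0,0,0,0.1]]'; python3 m.py
```

```text
time_s: 24.3
eef_pos: [0.5495, -0.1494, 0.0811]
eef_rot: [[-0.057, 0.836, 0.546], [0.998, 0.041, 0.041], [0.012, 0.547, -0.837]]
contact_force: [1.8, 1.3, 0.8]
gripper_width: 0.0196
grip_force: 59.5
u_w [-0.0025  0.9995  0.0289] O_w [ 0.0016 -0.1968  0.0863] tip_w [ 0.0013 -0.0529  0.0905] F_w [1.9 1.2 0.8] t 24.3 gw 0.01963136932379048
winder axes in tool [[0.001, 1.0, 0.012], [0.837, -0.007, 0.547], [0.547, 0.009, -0.837]]
```

```bash
python3 -m handwheel '[[0.005,0,0,0,0.1],[0.005,0,0,0,0.1],[0.005,0,0,0,0.1],[0.005,0,0,0,0.1],[0.005,0,0,0,0.1],[0.005,0,0,0,0.1],[0.005,0,0,0,0.1],[0.005,0,0,0,0.1],[0.002,0,0,0,0.1],[0,0,0,0,0.1]]'; python3 m.py
```

```text
time_s: 25.55
eef_pos: [0.5471, -0.1074, 0.0816]
eef_rot: [[-0.057, 0.836, 0.545], [0.998, 0.041, 0.041], [0.012, 0.547, -0.837]]
contact_force: [3.0, -0.4, 1.1]
gripper_width: 0.0195
grip_force: 59.6
u_w [-0.0027  0.9995  0.0288] O_w [ 0.0016 -0.1547  0.0868] tip_w [ 0.0012 -0.0108  0.0909] F_w [ 3.  -0.5  1.1] t 25.55 gw 0.019488478230907692
winder axes in tool [[0.001, 1.0, 0.012], [0.837, -0.007, 0.547], [0.547, 0.009, -0.837]]
```

```bash
python3 -m handwheel '[[0.005,0.0005,0.001,0,0.1],[0.005,0,0,0,0.1],[0.005,0,0,0,0.1],[0.005,0,0,0,0.1],[0.005,0,0,0,0.1],[0.005,0,0,0,0.1],[0.005,0,0,0,0.1],[0.005,0,0,0,0.1],[0.005,0,0,0,0.1],[0,0,0,0,0.1]]'; python3 m.py
```

```text
time_s: 26.8
eef_pos: [0.5456, -0.062, 0.0816]
eef_rot: [[-0.057, 0.836, 0.545], [0.998, 0.041, 0.041], [0.012, 0.547, -0.837]]
contact_force: [2.3, 2.3, 2.6]
gripper_width: 0.0195
grip_force: 59.8
u_w [-0.0032  0.9995  0.0293] O_w [ 0.0027 -0.1093  0.0868] tip_w [0.0022 0.0346 0.091 ] F_w [2.4 2.2 2.6] t 26.8 gw 0.01946090319476038
winder axes in tool [[0.0, 1.0, 0.012], [0.837, -0.007, 0.547], [0.547, 0.01, -0.837]]
```

```bash
python3 -m handwheel '[[0.004,0,0,0,0.1],[0.004,0,0,0,0.1],[0.004,0,0,0,0.1],[0.004,0,0,0,0.1],[0.003,0,0,0,0.1],[0.003,0,0,0,0.1],[0.003,0,0,0,0.1],[0,0,0,0,0.1],[0,0,0,0,0.1],[0,0,0,0,0.1]]'; python3 m.py
```

```text
time_s: 28.05
eef_pos: [0.5459, -0.044, 0.0842]
eef_rot: [[-0.048, 0.833, 0.552], [0.999, 0.042, 0.025], [-0.002, 0.552, -0.834]]
contact_force: [-17.8, -33.5, 18.9]
gripper_width: 0.0194
grip_force: 63.0
u_w [0.0056 0.9998 0.0151] O_w [ 0.0044 -0.0912  0.0888] tip_w [0.0052 0.0527 0.0909] F_w [-19.7 -32.4  18.9] t 28.05 gw 0.01940598239456855
winder axes in tool [[0.009, 1.0, -0.002], [0.834, -0.007, 0.552], [0.552, -0.007, -0.834]]
```

```bash
python3 -m handwheel '[[-0.005,0,0,0,0.1],[-0.005,0,0,0,0.1],[0,0,0,0,0.1],[0,0,0,0,0.1],[0,0,0,0,0.1],[0,0,0,0,0.1],[0,0,0,0,0.1],[0,0,0,0,0.1],[0,0,0,0,0.1],[0,0,0,0,0.1]]'; python3 m.py
```

```text
time_s: 29.3
eef_pos: [0.5453, -0.0446, 0.0837]
eef_rot: [[-0.062, 0.835, 0.547], [0.998, 0.044, 0.047], [0.015, 0.549, -0.836]]
contact_force: [-7.9, 17.4, 28.3]
gripper_width: 0.0195
grip_force: 62.5
u_w [-0.0083  0.9994  0.0319] O_w [ 0.0032 -0.092   0.0891] tip_w [0.002  0.052  0.0937] F_w [-6.9 17.8 28.3] t 29.3 gw 0.019474302472534354
winder axes in tool [[-0.005, 1.0, 0.015], [0.836, -0.004, 0.549], [0.549, 0.015, -0.836]]
```

```bash
python3 -m handwheel '[[0,0.0005,-0.001,0,0.1],[0,0.0005,-0.001,0,0.1],[0,0,-0.0005,0,0.1],[0,0,0,0,0.1],[0,0,0,0,0.1],[0,0,0,0,0.1],[0,0,0,0,0.1],[0,0,0,0,0.1],[0,0,0,0,0.1],[0,0,0,0,0.1]]'; python3 m.py
```

```text
time_s: 30.55
eef_pos: [0.5437, -0.0456, 0.0841]
eef_rot: [[-0.06, 0.837, 0.544], [0.998, 0.042, 0.045], [0.014, 0.546, -0.838]]
contact_force: [0.3, 8.1, 6.4]
gripper_width: 0.0199
grip_force: 60.0
u_w [-0.0057  0.9995  0.0316] O_w [ 0.0017 -0.0929  0.0895] tip_w [0.0009 0.051  0.094 ] F_w [0.8 8.1 6.4] t 30.55 gw 0.01987647897108902
winder axes in tool [[-0.002, 1.0, 0.014], [0.838, -0.006, 0.546], [0.546, 0.013, -0.838]]
```

```bash
python3 -m handwheel '[[0.003,0,-0.0003,0,0.1],[0.003,0,0,0,0.1],[0.003,0,0,0,0.1],[0.002,0,0,0,0.1],[0.002,0,0,0,0.1],[0.002,0,0,0,0.1],[0.002,0,0,0,0.1],[0,0,0,0,0.1],[0,0,0,0,0.1],[0,0,0,0,0.1]]'; python3 m.py
```

```text
time_s: 31.8
eef_pos: [0.5434, -0.0321, 0.0852]
eef_rot: [[-0.055, 0.835, 0.547], [0.998, 0.042, 0.037], [0.008, 0.548, -0.836]]
contact_force: [-3.0, -7.8, 4.3]
gripper_width: 0.0196
grip_force: 60.2
u_w [-0.001   0.9997  0.025 ] O_w [ 0.0024 -0.0793  0.0902] tip_w [0.0022 0.0647 0.0938] F_w [-3.5 -7.6  4.3] t 31.8 gw 0.019573050071751304
winder axes in tool [[0.003, 1.0, 0.008], [0.836, -0.006, 0.548], [0.548, 0.005, -0.836]]
```

```bash
python3 -m handwheel '[[0.003,0,-0.0004,0,0.1],[0.003,0,0,0,0.1],[0.003,0,0,0,0.1],[0.002,0,0,0,0.1],[0.002,0,0,0,0.1],[0.002,0,0,0,0.1],[0.001,0,0,0,0.1],[0,0,0,0,0.1],[0,0,0,0,0.1],[0,0,0,0,0.1]]'; python3 m.py
```

```text
time_s: 33.05
eef_pos: [0.5424, -0.0182, 0.0855]
eef_rot: [[-0.052, 0.835, 0.548], [0.999, 0.041, 0.032], [0.004, 0.549, -0.836]]
contact_force: [-4.7, -20.7, 1.8]
gripper_width: 0.0196
grip_force: 60.3
u_w [0.002  0.9997 0.0215] O_w [ 0.0023 -0.0654  0.0904] tip_w [0.0026 0.0786 0.0935] F_w [ -5.9 -20.4   1.8] t 33.05 gw 0.01955592090538623
winder axes in tool [[0.006, 1.0, 0.004], [0.836, -0.007, 0.549], [0.549, 0.0, -0.836]]
```

```bash
python3 -m handwheel '[[0.002,0,0,0,0.1],[0.001,0,0,0,0.1],[0,0,0,0,0.1],[0,0,0,0,0.1],[0,0,0,0,0.1],[0,0,0,0,0.1],[0,0,0,0,0.1],[0,0,0,0,0.1],[0,0,0,0,0.1],[0,0,0,0,0.1]]'; python3 - <<'E'
from m import *
d=snap('wrist','w5'); snap('scene','s5')
c=d['color']; s=load('s5')[0]
cv2.imwrite('pics/c5.png',np.hstack([cv2.resize(c,(400,300)),cv2.resize(s[200:275,250:350],(400,300),interpolation=cv2.INTER_CUBIC)])[...,::-1])
E
```

```text
time_s: 34.3
eef_pos: [0.5426, -0.018, 0.0857]
eef_rot: [[-0.048, 0.834, 0.549], [0.999, 0.041, 0.026], [-0.001, 0.55, -0.835]]
contact_force: [-10.0, -38.3, 0.1]
gripper_width: 0.0191
grip_force: 60.7
u_w [0.0059 0.9998 0.0165] O_w [ 0.0027 -0.0651  0.0903] tip_w [0.0035 0.0788 0.0927] F_w [-12.2 -37.6   0.1] t 34.3 gw 0.019085107288249793
winder axes in tool [[0.01, 1.0, -0.001], [0.835, -0.008, 0.55], [0.55, -0.006, -0.835]]
```

View pics/c5.png

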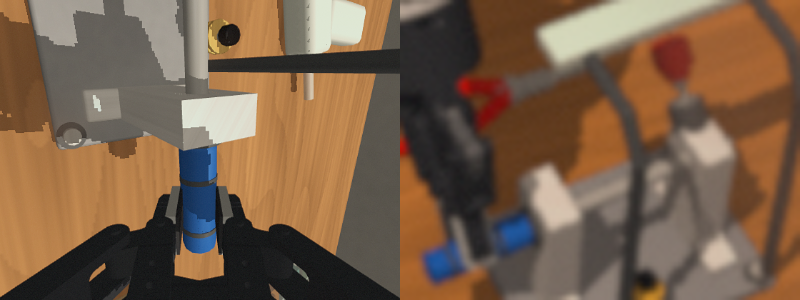

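The collar is against block A: it stalls at 38 N and the picture shows the collar on the face. Releasing and backing out along the tool axis.

```bash
python3 -m handwheel '[[-0.0015,0,0,0,0.1],[0,0,0,0,0.4],[0,0,0,0,0.4],[0,0,0,0,0.4],[0,0,-0.015,0,0.4],[0,0,-0.035,0,0.4],[0,0,-0.05,0,0.4],[0,0,-0.05,0,0.4],[0,0,0,-0.18,0.0],[0,0,0,-0.18,0.0]]'; python3 -m handwheel '[[0,0,0,-0.18,0],[0,0,0,-0.18,0],[0,0,0,-0.18,0],[0,0,0,-0.18,0],[0,0,0,-0.18,0],[0,0,0,-0.18,0],[0,0,0,-0.13,0],[0,0,0,0,0],[0,0,0,0,0],[0,0,0,0,0]]'; python3 - <<'E'
from h import *
o=monitor.get_obs(); p,R=o['eef_pos'],o['eef_rot']; print(o['q'].round(1),R.round(3).tolist())
w=np.load('w.npy'); W=Rz(w[2]); t=np.array([w[0],w[1],0])
K=W@[-.0514,.055,.1514]+t; print('captop in tool',R.T@(K-p),'a in tool',R.T@W@[-.643,0,.766])
for c in ([-.034,.0945,.225],[-.034,-.0505,.225],[-.034,.055,.225]): print('bar rel captop',R.T@(W@c+t-K))
E
```

```text
time_s: 35.65
eef_pos: [0.4598, -0.0191, 0.2114]
eef_rot: [[-0.352, 0.76, 0.546], [0.917, 0.396, 0.04], [-0.186, 0.515, -0.837]]
contact_force: [-0.4, -0.9, 0.6]
gripper_width: 0.0004
grip_force: 0.0
time_s: 36.9
eef_pos: [0.46, -0.0194, 0.2108]
eef_rot: [[-0.836, -0.055, 0.545], [-0.039, 0.998, 0.04], [-0.547, 0.012, -0.837]]
contact_force: [-0.3, 0.3, 0.4]
gripper_width: -0.0001
grip_force: 0.0
[ -26.4   -4.8  121.6   27.5   37.1 -137.7] [[-0.836, -0.055, 0.545], [-0.039, 0.998, 0.04], [-0.547, 0.012, -0.837]]
captop in tool [0.01206127 0.16008139 0.06543003] a in tool [ 0.11947973  0.00741078 -0.99291222]
bar rel captop [-0.05445056  0.04044468 -0.05176229]
bar rel captop [-0.05577726 -0.10454393 -0.05300409]
bar rel captop [-0.05481197  0.00094778 -0.05210057]
```

```bash
python3 -m handwheel '[[0.0035,0.04,0,0,0],[0.0035,0.04,0,0,0],[0.0035,0.04,0,0,0],[0.0035,0.04,0,0,0],[0,0,0.02,0,0],[0,0,0.02,0,0],[0,0,0.012,0,0],[0,0,0,0,0],[0,0,0,0,0],[0,0,0,0,0]]'; python3 - <<'E'
from h import *
d=snap('wrist','w6'); o=monitor.get_obs(); p,R=o['eef_pos'],o['eef_rot']
w=np.load('w.npy'); W=Rz(w[2]); t=np.array([w[0],w[1],0])
K=W@[-.0514,.055,.1514]+t; print('captop in tool',R.T@(K-p),o['contact_force'].round(1)); print(proj('w6',[K,p]))
snap('scene','s6'); c=load('s6')[0]
cv2.imwrite('pics/c6.png',np.hstack([cv2.resize(d['color'],(400,300)),cv2.resize(c[170:245,280:380],(400,300),interpolation=cv2.INTER_CUBIC)])[...,::-1])
E
```

```text
time_s: 38.15
eef_pos: [0.4679, 0.1417, 0.1621]
eef_rot: [[-0.836, -0.056, 0.546], [-0.04, 0.998, 0.04], [-0.548, 0.011, -0.837]]
contact_force: [-0.4, -0.5, -1.0]
gripper_width: -0.0001
grip_force: 0.0
captop in tool [-0.00173737  0.0002482   0.0138517 ] [-0.2 -0.5  0.5]
[[276.37928449 267.9509301 ]
 [275.67078394 278.50951368]]
```

View pics/c6.png

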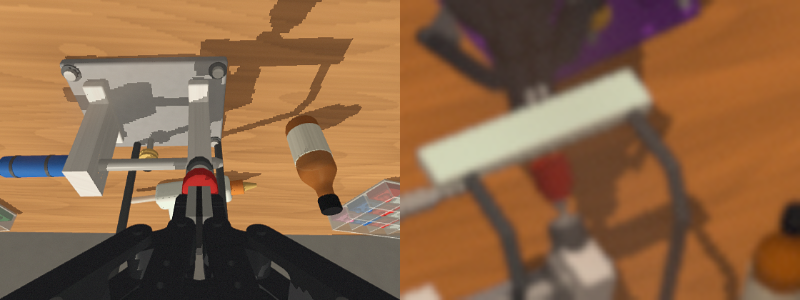

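The closed fingertips line up with the red cap at about (202,180) in the left half, and the mandrel shows through both blocks. Pushing in.

```bash
python3 -m handwheel '[[0,0,0.006,0,0],[0,0,0.005,0,0],[0,0,0.003,0,0],[0,0,0.003,0,0],[0,0,0.003,0,0],[0,0,0.003,0,0],[0,0,0.003,0,0],[0,0,0.001,0,0],[0,0,0,0,0],[0,0,0,0,0]]'; python3 - <<'E'
from h import *
o=monitor.get_obs(); p,R=o['eef_pos'],o['eef_rot']
w=np.load('w.npy'); W=Rz(w[2]); t=np.array([w[0],w[1],0])
K=W@[-.0514+.643*.014,.055,.1514-.766*.014]+t; print('captop-in in tool',R.T@(K-p),'F tool',(R.T@o['contact_force']).round(1))
E
```

```text
time_s: 39.5
eef_pos: [0.4825, 0.1429, 0.1389]
eef_rot: [[-0.836, -0.056, 0.546], [-0.04, 0.998, 0.04], [-0.547, 0.011, -0.837]]
contact_force: [0.2, -0.2, 0.6]
gripper_width: 0.0003
grip_force: 0.0
captop-in in tool [-0.00373999  0.00010346  0.000371  ] F tool [-0.5 -0.2 -0.4]
```

```bash
python3 -m handwheel '[[0,0,0.001,0,0],[0,0,0.001,0,0],[0,0,0.001,0,0],[0,0,0.001,0,0],[0,0,0,0,0],[0,0,0,0,0],[0,0,0,0,0],[0,0,0,0,0],[0,0,0,0,0],[0,0,0,0,0]]'; python3 - <<'E'
from h import *
o=monitor.get_obs(); R=o['eef_rot'];print('F tool',(R.T@o['contact_force']).round(1))
E
```

```text
time_s: 40.75
eef_pos: [0.4837, 0.1432, 0.1378]
eef_rot: [[-0.835, -0.057, 0.547], [-0.042, 0.998, 0.04], [-0.548, 0.011, -0.836]]
contact_force: [-42.7, -9.2, 46.3]
gripper_width: -0.0002
grip_force: 31.7
F tool [ 10.6  -6.2 -62.4]
```

It meets a hard stop at the fully-in depth. Backing off clear.

```bash
python3 -m handwheel '[[0,0,-0.004,0,0],[0,0,-0.02,0,0],[0,0,-0.04,0,0],[0,0,-0.05,0,0],[0,0,-0.03,0,0],[0,0,0,0,0],[0,0,0,0,0],[0,0,0,0,0],[0,0,0,0,0],[0,0,0,0,0]]'; python3 - <<'E'
from h import *
d=snap('wrist','w7');snap('scene','s7')
w=np.load('w.npy'); W=Rz(w[2]); t=np.array([w[0],w[1],0])
for tg in('s0','s1','s7'):
  c=load(tg)[0].astype(int)[200:250,300:340]; m=(c[...,0]>90)&(c[...,1]<60)&(c[...,2]<60); y,x=np.nonzero(m); print(tg,x.mean()+300,y.mean()+200,m.sum())
print(monitor.get_obs()['contact_force'])
u,v=proj('w7',W@[0,-.02,.09]+t)[0].astype(int); x=max(0,min(u-140,280)); y=max(0,min(v-105,210)); 
cv2.imwrite('pics/c7.png',cv2.resize(d['color'][y:y+210,x:x+280],(800,600),interpolation=cv2.INTER_CUBIC)[...,::-1])
E
```

```text
time_s: 42.0
eef_pos: [0.4062, 0.1373, 0.2557]
eef_rot: [[-0.837, -0.056, 0.545], [-0.04, 0.998, 0.04], [-0.546, 0.011, -0.838]]
contact_force: [-0.1, 0.0, 0.3]
gripper_width: 0.0001
grip_force: 0.0
s0 319.0731707317073 219.3292682926829 82
s1 317.4871794871795 214.75641025641025 78
s7 318.92857142857144 219.5 84
[-0.31553272 -0.28140935 -0.04216348]
```

View pics/c7.png

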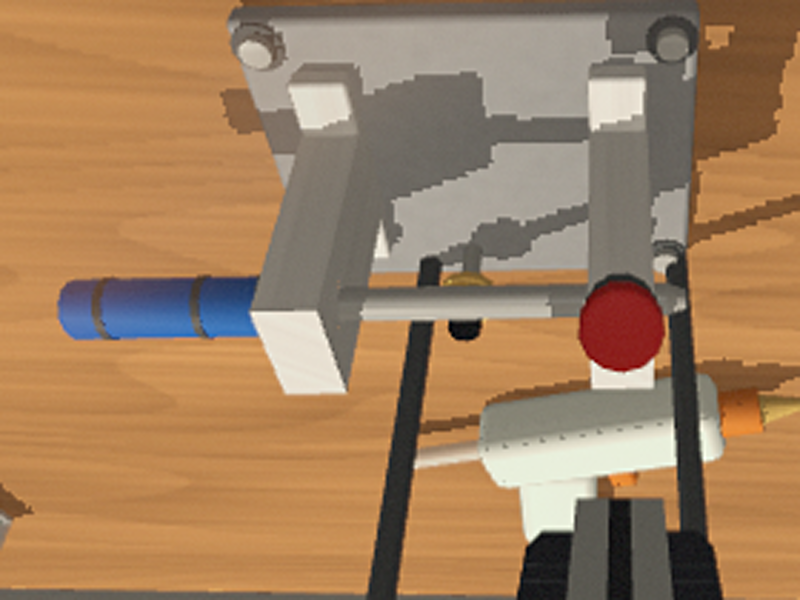

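The knob is back at its original pixel, (318.9,219.5) against (319.1,219.3) at the start, so it is fully in. The mandrel runs through both blocks with its nose out of B, and the robot is clear. Handing in.

```bash
python3 -c "
from rig import ticket
print(ticket.job_done())"
```

```text
the job is handed in; nothing more can be done
None
```

The blue-handled mandrel is through both blocks with its collar against block A, the knob is pushed fully in, and the robot is clear; I handed it in at about 42 s, but no verdict was returned.

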